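Square a sawn stone block to the saw carriage's fence and close the swing arm on it

ROBOT

A 6-joint arm with a two-finger parallel gripper is mounted at the origin on a cart in front of the work surface, level with it; the furniture and walls round the work are solid. World frame = base frame: x ahead of the robot, y to its left, z up, the work surface at z = 0. Lengths are in m, angles in rad, forces in N, time in s.
With the tool pointing down it reaches from about 0.35 to 0.975 m from the base axis. Payload 4.9 kg.
Tool frame: the origin (TCP) lies on the front face of the gripper's body, between the roots of the fingers; the fingertips stand ctrl.finger_overhang ahead of it and the grasp point (between the pads) lies 54 mm ahead of it (ctrl.finger_overhang is the distance from the TCP to the fingertips, in m); z points along the fingers, y is the line along which they close (so a half turn about z gives the same grasp; the last joint's range is limited). The gripper opens to 85 mm and grips with 20 to 120 N. Pads are 22 mm wide; open, the fingers measure 114 mm over their backs; the gripper's body (76 mm by 85 mm) begins 54 mm behind the grasp point. The pads swing forward as they close: fully open they stand 13 mm farther back than shut.
Start: joints at [-1.433, 0.053, 1.613, -0, 1.476, -0.119], TCP at [0.159, -0.604, 0.304] pointing down, gripper open.
Joint ranges: [-3.01, 3.01], [-1.01, 2.22], [0.06, 2.58], [-1.02, 4.17], [0.09, 2.62], [-3.14, 3.14]. Speed limits (rad/s): [2.57, 2.57, 3.14, 3.14, 3.14, 3.14].

INTERFACE

Orientations are given as a rotation vector (axis times angle).
In Python, from station import ctrl, vision gives the robot as it stands. The module is installed in compiled form; this text tells all that it offers.
- The arm moves only by the tool drive_tool, never from a script. Its argument "rows" is a list of rows, each a list of 2 entries, a list of its own where there are three numbers: the shift along the tool's x, y, z in m, then the turn about the tool's z in rad. A call has 1 to 10 rows; each row shifts and turns the commanded pose from where the row before left it, along the tool's axes as they then stand; what a row does not reach is not made up. A row lasts 1/10 s, in which the tool goes at most 50 mm and 8.59 degrees, less where a joint would pass 70% of its speed; a pose out of reach is approached as far as the arm can. A call with a gripper value outside its range is refused whole. "jaw" is the closure, from 0 (fully open) to 1 (shut), set as the call begins (left out, the last holds). The fingers move at their own pace and stop on an object; "grip_force" is the grip in N (left out, the last holds). Time passes only in rows, so rows that do not move let the fingers close. It gives the time, the measured TCP pose, the force, the opening and the grip force at its end, in the units of the state.
- ctrl.get_obs(): the state, without advancing time (a new reading comes with each control period).
- vision.get_image(name): name is "scene" or "side" or "wrist"; returns a dict with "image" (420x560x3 uint8, blue, green, red), "vertical_fov" (degrees; the focal length in pixels is half the picture's height over the tangent of half this angle, whatever the lens; pixels are square), "cx", "cy" (the principal point, pixels), "R" (3x3) and "t" (3): a world point X has camera coordinates R X + t. Camera axes: x right, y down, z forward; pixel columns grow to the right and rows downward; lengths in m; the calibration is good to about 2 mm. A picture is of the moment at which its call begins. There is no depth.
- ctrl.finish_job(): hands the job in; it is judged then, once.
The state is a dict: "t": time; "q": joint angles; "dq": joint speeds; "effort": joint torques, N m; "tool_pos": TCP position; "tool_rot": TCP orientation; "contact_force": force on the tool from outside, world axes, zero at the start; "wrist_torque": the same for the moment, N m; "opening": finger opening in m; "grip_force": force on a finger pad.
Only numpy, scipy, OpenCV 4.12 (cv2) and the standard library are available. Lean on these libraries where they do the work, as an engineer would, in place of code of your own. Each camera call takes 0.05 s, during which the arm holds its last target. There are 200 camera calls.

TASK

Load the saw carriage for the next cut. With the fingertips only, never gripping or lifting it, push the heavy stone block round by its corners until its long far face lies flat against the fence, and push it along the fence until its left end butts against the end stop. Only then swing the open clamp arm round with a finger until its rubber foot rests against the stone, leave it there, and leave everything else on the bench where it lies.

Things in the scene. Friction and masses are not known exactly. Their poses are not given: they have to be found in the camera images.
- carriage: Fixed saw carriage on the bench: a flat grey-painted plate, its top (the deck) 10 mm above the bench, from x -160 to +100 mm and y -170 to +140 mm. Origin on the bench; x points square to the fence, away from the robot, y left along the fence, z up. A stone that is home has its origin at x +25, y +10 mm.
- fence (a point): point on the face of the steel fence bar, at its foot, at carriage x +70, y -15 mm. The face is square to the carriage's x, runs from y -145 to +115 mm and is 28 mm high above the deck (screw heads 5 mm more). Axes as the carriage's.
- stop (a point): point at the foot of the end stop's face, at carriage x +42, y +80 mm. The steel stop stands on the deck at the fence's left end, face square to the carriage's y, from x +14 to +70 mm, 22 mm high (screw heads 5 mm more). Axes as the carriage's.
- pivot (a point): axis of the swing arm's upright pivot at deck height, at carriage x -42, y +108 mm; the pivot is 13 mm in radius and 30 mm high above the deck
- stone_block: Heavy loose block of pale sawn marble, 90 (its x) by 140 (its y) by 30 mm high, 0.8 to 1.0 kg, edges rounded 2.5 mm, lying flat on the deck askew to the fence (0.25 to 0.6 rad, left end toward the robot); too wide to grip. Origin at the centre of its underside; its far long face (+x) goes to the fence, its left end (+y) to the stop. It slides under a push of 3 to 12 N.
- swing_arm (a joint): Steel clamp arm on the pivot, rad: 0 = closed, pointing along the carriage's -y, rubber foot just touching a stone that is home; grows as it opens toward the robot (1.57: points along -x; 2.15: end). Bar 14 mm wide, 134 mm long, 10 to 24 mm above the deck. The foot, on a screw 88 mm from the pivot, stands 15 mm off the closing face, the screw tail 23 mm off the other. Takes 2 to 3 N; stays where left.
- clamp_tip (a point): point on the centre line of the swing arm, 127 mm from its pivot, 17 mm above the deck
- sanding_block: dark rubber sanding block, 36 x 60 x 24 mm, on the bench to the right of the carriage; origin at the centre of its underside. Leave it alone.
- dressing_stone: small black stone bar, 14 x 34 x 9 mm, on the bench to the right of the carriage; origin at the centre of its underside. Leave it alone.
- loupe: folding loupe, 30 x 58 x 14 mm, on the bench to the left; origin at the centre of its underside. Leave it alone.
- glue_tube: green glue tube, 27 x 102 x 24 mm, on the bench to the left; origin under its middle. Leave it alone.
- red_case: flat plastic blade case, 30 x 92 x 17 mm, on the bench to the right; origin at the centre of its underside. Leave it alone.

How it is judged:
On the way, in this order (a step that is already met when the one before it is completed fails the run):
1. the stone lies flat on the fence and against the end stop while the swing arm is still open (x of stone_block in the frame of carriage above 0.0225 m and y of stone_block in the frame of carriage above 0.007 m and angle between the x axis of stone_block and the x axis of carriage, either way round below 0.025 rad and value of joint swing_arm above 0.9 rad), for 0.2 s.
2. the swing arm is closed on the stone (value of joint swing_arm below 0.04 rad), for 0.2 s.
At the end, for the whole second after the job is handed in: The stone's long far face lies on the fence (within 2.5 mm and 0.025 rad), its left end lies against the stop (within 3 mm), it lies flat on the deck at rest, and the swing arm is closed and at rest (within 0.04 rad, its foot within 4 mm of the stone) (x of stone_block in the frame of carriage above 0.0225 m and y of stone_block in the frame of carriage above 0.007 m and angle between the x axis of stone_block and the x axis of carriage, either way round below 0.025 rad and value of joint swing_arm below 0.04 rad and linear speed of stone_block below 0.01 m/s and height (world z) of stone_block below 0.013 m and velocity of joint swing_arm between -0.05 and 0.05 rad/s); the robot touches nothing.
It fails at once if the stone is lifted or tipped (height (world z) of stone_block above 0.016 m or angle between stone_block's own z axis and vertical above 0.1 rad).
It fails at once if the swing arm is closed part-way before the stone is home (value of joint swing_arm below 0.9 rad and (x of stone_block in the frame of carriage below 0.017 m or y of stone_block in the frame of carriage below 0 m)).
It fails at once if a bystander is moved (distance of any of sanding_block, dressing_stone, loupe, glue_tube, red_case from where it was at the start of the episode above 0.02 m).
It also fails if it takes over 72 s, if anything falls off the work surface, if the arm or the gripper's body presses on something with over 40 N, if the wrist force passes 120 N, or if a joint passes its speed limit or range.

## Working session

There is one attempt and no reset: what is moved stays moved. The work goes in short steps, Python scripts to look and compute and a tool call to move; the robot and the scene stay as the last step left them, time stands still between calls to the robot, and variables do not carry over. Pictures are saved under pics/ and viewed, at most 13 in all, crops included, and the job is handed in when it is done.

Besides the shell and the picture viewer there is one more tool, called as name([rows], argument=value, ...), one row to a line, values as JSON. drive_tool: Moves the arm, as the interface text tells. Its arguments: {"type":"object","properties":{"rows":{"type":"array","items":{"type":"array"}},"jaw":{"type":"number"},"grip_force":{"type":"number"}},"required":["rows"]}

```bash
mkdir -p pics; cat > h.py <<'E'
import numpy as np, cv2
from station import ctrl, vision
def cam(n):
    d=vision.get_image(n); d['f']=d['image'].shape[0]/2/np.tan(np.radians(d['vertical_fov'])/2)
    d['R']=np.array(d['R']);d['t']=np.array(d['t']);return d
def ray(d,uv,z):
    uv=np.atleast_2d(uv).astype(float)
    c=-d['R'].T@d['t']
    v=np.c_[(uv[:,0]-d['cx'])/d['f'],(uv[:,1]-d['cy'])/d['f'],np.ones(len(uv))]@d['R']
    return c+v*((z-c[2])/v[:,2])[:,None]
def proj(d,X):
    p=np.atleast_2d(X)@d['R'].T+d['t'];return p[:,:2]/p[:,2:]*d['f']+[d['cx'],d['cy']]
E
python3 - <<'E'
from h import *
a=cam('scene');b=cam('side')
for n,d in(('scene',a),('side',b)):
    cv2.imwrite(f'pics/{n}0.png',cv2.resize(d['image'],(800,600)));print(n,-d['R'].T@d['t'],d['f'])
print(ctrl.finger_overhang,ctrl.get_obs())
E
```

```text
scene [-0.06611393 -0.86080351  1.23202462] 510.7687306056245
side [0.37065618 1.14375659 0.92315026] 546.6554224889569
0.0726 {'t': 0.1, 'q': array([-1.43299138e+00,  5.33115187e-02,  1.61417596e+00, -2.61125876e-06,
        1.47599947e+00, -1.18982914e-01]), 'dq': array([-0.00138157, -0.00206718, -0.00227188,  0.00204947, -0.00063314,
       -0.00129788]), 'effort': array([ 1.22586193e-04, -3.94906068e+01, -3.71362352e+01, -9.91169395e-05,
        3.94961433e-03,  1.93906821e-06]), 'tool_pos': array([ 0.1586844 , -0.60406988,  0.3027615 ]), 'tool_rot': array([-3.11385498e+00, -4.02011959e-01,  3.20660303e-05]), 'contact_force': array([ 0.37088408,  0.37499261, -0.12513423]), 'wrist_torque': array([-0.02772007,  0.01647812, -0.01450015]), 'grip_force': 0.0, 'opening': 0.08540131131447427}
```

View pics/scene0.png

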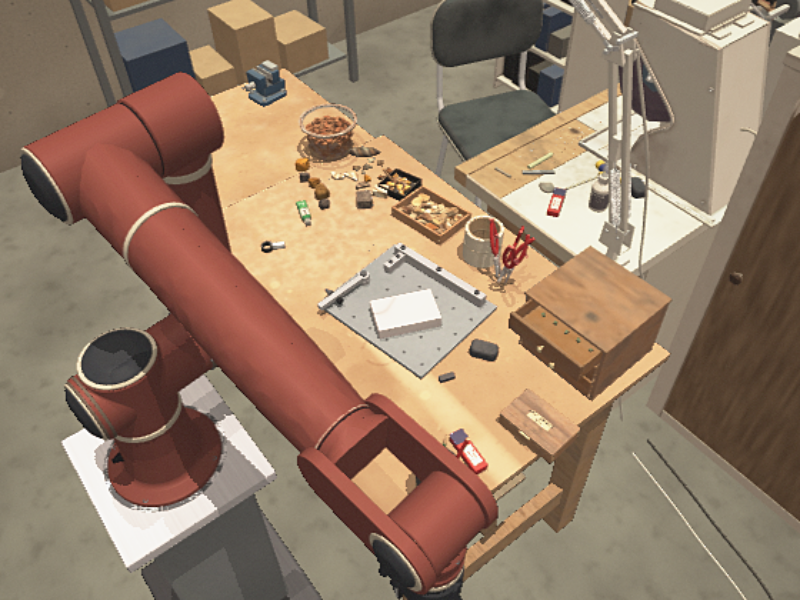

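View pics/side0.png

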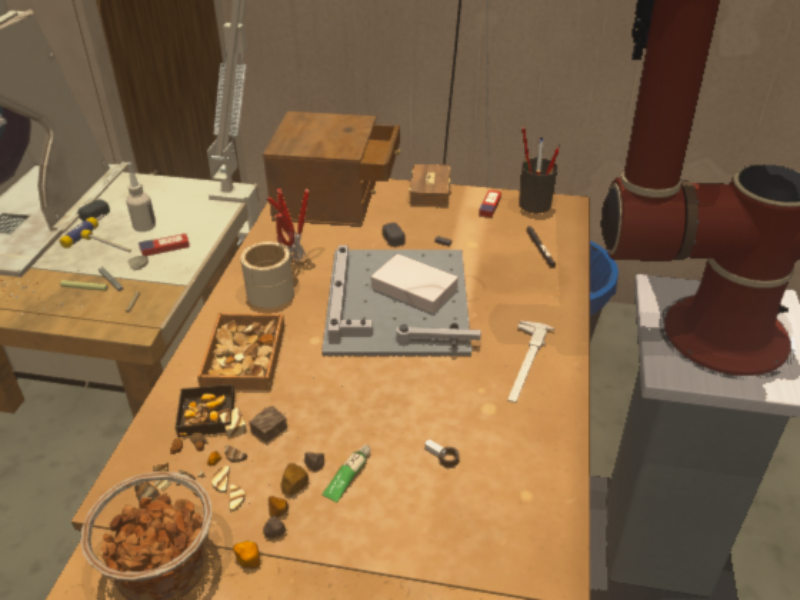

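The scene view shows the carriage plate around (410,310) and the stone at (405,312). In the side view the plate spans (325–470, 248–355), the stone is at (415,282), the pivot is at (402,332) and the arm points toward the robot. Next I'll measure corners on enlarged crops.

```bash
python3 - <<'E'
from h import *
import pickle
for n,(x0,x1,y0,y1) in dict(scene=(215,355,160,265),side=(220,340,165,255)).items():
    d=cam(n);pickle.dump({k:d[k] for k in('R','t','f','cx','cy','image')},open(n+'.pkl','wb'))
    im=d['image'][y0:y1,x0:x1]
    hsv=cv2.cvtColor(im,cv2.COLOR_BGR2HSV)
    m=((hsv[...,1]<60)&(hsv[...,2]>195)).astype(np.uint8)
    g=((hsv[...,1]<60)).astype(np.uint8)
    for nm,k,z in(('stone',m,.04),('grey',g,.01)):
        c,_=cv2.findContours(k,cv2.RETR_EXTERNAL,cv2.CHAIN_APPROX_NONE);c=max(c,key=cv2.contourArea)
        p=cv2.approxPolyDP(c,2,True)[:,0]+[x0,y0]
        print(n,nm,cv2.contourArea(c)); print(np.c_[p,ray(d,p,z)[:,:2].round(4)])
    s=800//(x1-x0); cv2.imwrite(f'pics/{n}1.png',cv2.resize(im,None,fx=s,fy=s,interpolation=cv2.INTER_CUBIC)); print(s)
E
```

```text
scene stone 3315.5
[[ 2.300e+02  2.170e+02  4.371e-01  7.960e-02]
 [ 2.950e+02  2.620e+02  4.872e-01 -1.811e-01]
 [ 3.470e+02  2.140e+02  7.297e-01 -1.379e-01]
 [ 3.410e+02  2.100e+02  7.265e-01 -1.139e-01]
 [ 3.360e+02  2.170e+02  6.947e-01 -1.259e-01]
 [ 2.830e+02  1.840e+02  6.554e-01  9.100e-02]
 [ 2.750e+02  1.910e+02  6.152e-01  8.190e-02]
 [ 2.780e+02  1.930e+02  6.173e-01  6.860e-02]
 [ 2.760e+02  1.960e+02  6.041e-01  6.190e-02]
 [ 2.780e+02  1.930e+02  6.173e-01  6.860e-02]
 [ 2.790e+02  1.980e+02  6.062e-01  4.880e-02]
 [ 2.800e+02  1.940e+02  6.197e-01  6.090e-02]
 [ 2.880e+02  2.020e+02  6.179e-01  1.690e-02]
 [ 2.910e+02  1.990e+02  6.336e-01  2.120e-02]
 [ 2.980e+02  2.000e+02  6.483e-01  3.800e-03]
 [ 2.860e+02  1.980e+02  6.238e-01  3.470e-02]
 [ 2.950e+02  1.950e+02  6.548e-01  2.710e-02]
 [ 3.030e+02  2.030e+02  6.525e-01 -1.630e-02]
 [ 2.930e+02  2.020e+02  6.304e-01  7.000e-03]
 [ 2.590e+02  2.100e+02  5.252e-01  4.690e-02]
 [ 2.650e+02  2.310e+02  4.887e-01 -3.400e-02]
 [ 3.050e+02  2.220e+02  6.066e-01 -8.180e-02]
 [ 3.100e+02  2.240e+02  6.134e-01 -9.760e-02]

[... 1239 characters left out ...]
0e+02  2.460e+02  6.916e-01  1.837e-01]
 [ 3.290e+02  2.450e+02  4.437e-01  1.349e-01]
 [ 3.260e+02  2.400e+02  4.533e-01  1.177e-01]
 [ 3.210e+02  2.400e+02  4.656e-01  1.200e-01]
 [ 3.170e+02  2.450e+02  4.730e-01  1.402e-01]
 [ 3.150e+02  2.400e+02  4.804e-01  1.227e-01]
 [ 3.010e+02  2.390e+02  5.155e-01  1.252e-01]
 [ 3.050e+02  2.360e+02  5.073e-01  1.121e-01]
 [ 3.080e+02  2.380e+02  4.988e-01  1.183e-01]
 [ 3.080e+02  2.340e+02  5.010e-01  1.032e-01]
 [ 3.350e+02  2.340e+02  4.336e-01  9.090e-02]
 [ 3.270e+02  2.300e+02  4.554e-01  7.910e-02]
 [ 3.220e+02  1.760e+02  4.985e-01 -1.575e-01]
 [ 2.450e+02  1.760e+02  7.187e-01 -1.177e-01]
 [ 2.420e+02  1.730e+02  7.310e-01 -1.310e-01]]
6
```

View pics/scene1.png

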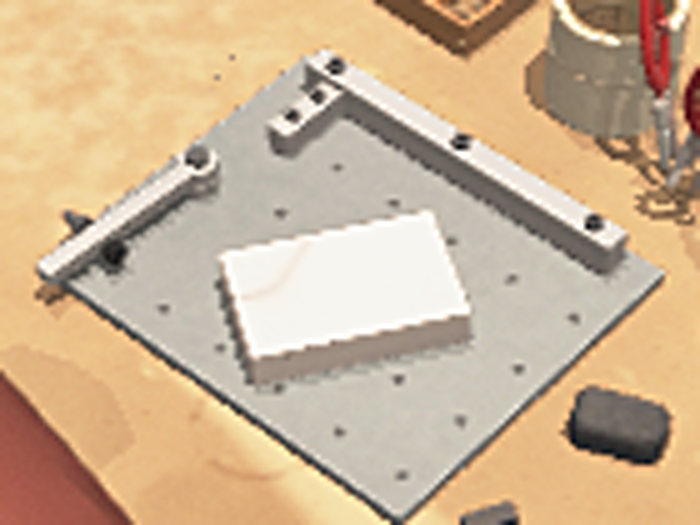

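View pics/side1.png

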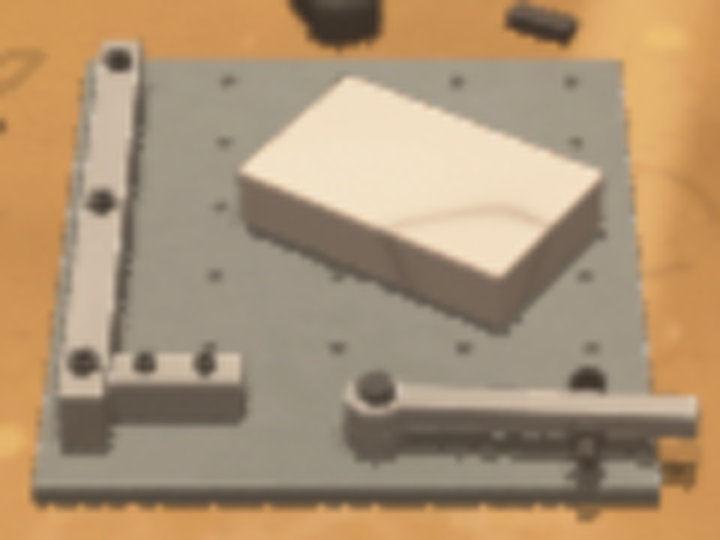

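```bash
cat > m1.py <<'E'
from h import *
import pickle
from scipy.optimize import least_squares
D={n:pickle.load(open(n+'.pkl','rb')) for n in('scene','side')}
def px(n,p):
    s,o=((5,(215,160)) if n=='scene' else (6,(220,165)));return (np.array(p,float)+.5)/s-.5+o
def W(n,p,z): return ray(D[n],px(n,p),z)[:,:2]
def fit(M,P):
    M=np.array(M);f=lambda v:(M@np.array([[np.cos(v[2]),np.sin(v[2])],[-np.sin(v[2]),np.cos(v[2])]])+v[:2]-P).ravel()
    r=least_squares(f,[.6,0,0]);return r.x,r.fun.reshape(-1,2)
A=[(-.16,-.17),(-.16,.14),(.1,.14)];B=[(.1,-.17),(-.16,-.17),(.1,.14)]
Pa=W('side',[(620,60),(658,487),(38,487)],.01);Pb=W('scene',[(662,275),(400,518),(322,52)],.01)
for M,P in((A,Pa),(B,Pb),(A+B,np.r_[Pa,Pb])):
    c,r=fit(M,P);print('carriage',c.round(4),'res mm',(r*1e3).round(1).tolist())
Sa=W('side',[(240,175),(350,77),(602,177),(500,277)],.04);Sb=W('scene',[(432,212),(468,318),(250,358),(222,255)],.04)
M=[(.045,.07),(.045,-.07),(-.045,-.07),(-.045,.07)]
for M,P in((M,Sa),(M,Sb),(M+M,np.r_[Sa,Sb])):
    s,r=fit(M,P);print('stone',s.round(4),'res',(r*1e3).round(1).tolist())
def rot(a): return np.array([[np.cos(a),-np.sin(a)],[np.sin(a),np.cos(a)]])
print('stone in carr',(rot(c[2]).T@(s[:2]-c[:2])).round(4),s[2]-c[2])
pv=W('side',[(376,388)],.042)[0],W('scene',[(197,157)],.042)[0];tip=W('side',[(697,403)],.034)[0],W('scene',[(48,268)],.034)[0]
for p,t in zip(pv,tip):
    print('pivot carr',rot(c[2]).T@(p-c[:2]),'tip',rot(c[2]).T@(t-c[:2]),'len',np.linalg.norm(t-p))
    v=rot(c[2]).T@(t-p);print('angle',np.arctan2(-v[0],-v[1]))
E
python3 m1.py
```

```text
carriage [0.6234 0.029  0.1799] res mm [[-0.4, -1.8], [-1.9, 0.6], [2.3, 1.3]]
carriage [0.6266 0.027  0.1564] res mm [[3.9, -3.7], [-2.4, 0.8], [-1.4, 3.0]]
carriage [0.6245 0.0274 0.1688] res mm [[-1.5, -2.0], [0.4, 1.0], [5.1, -1.1], [3.6, -1.8], [-2.2, -0.5], [-5.5, 4.3]]
stone [ 0.569  -0.0172 -0.4004] res [[-11.3, 32.0], [-31.7, -13.2], [11.2, -34.3], [31.8, 15.5]]
stone [ 0.5681 -0.0224 -0.4284] res [[-12.2, 31.5], [-31.2, -13.1], [10.8, -33.5], [32.6, 15.1]]
stone [ 0.5686 -0.0198 -0.4145] res [[-11.1, 28.4], [-33.3, -16.1], [10.1, -36.0], [32.5, 13.1], [-12.4, 35.1], [-29.6, -10.3], [11.9, -31.9], [31.9, 17.5]]
stone in carr [-0.0631 -0.0371] -0.5833126006665379
pivot carr [-0.04404657  0.11501256] tip [-0.17682907  0.11374374] len 0.13278856503822276
angle 1.5612409245838044
pivot carr [-0.04684059  0.10502627] tip [-0.1738411   0.11249565] len 0.1272199713121452
angle 1.6295423846501182
```

```bash
sed -i 's/(240,175),(350,77),(602,177),(500,277)/(500,277),(240,175),(350,77),(602,177)/; s/(432,212),(468,318),(250,358),(222,255)/(222,255),(432,212),(468,318),(250,358)/' m1.py
cat >> m1.py <<'E'
C=lambda p: rot(c[2])@np.array(p)+c[:2]
print('world corners',[ (k,(rot(s[2])@np.array(k)+s[:2]).round(3)) for k in M[:4]])
print('home',C((.025,.01)),'fence',C((.07,-.015)),'stop',C((.042,.08)))
E
python3 m1.py
```

```text
carriage [0.6234 0.029  0.1799] res mm [[-0.4, -1.8], [-1.9, 0.6], [2.3, 1.3]]
carriage [0.6266 0.027  0.1564] res mm [[3.9, -3.7], [-2.4, 0.8], [-1.4, 3.0]]
carriage [0.6245 0.0274 0.1688] res mm [[-1.5, -2.0], [0.4, 1.0], [5.1, -1.1], [3.6, -1.8], [-2.2, -0.5], [-5.5, 4.3]]
stone [ 0.569  -0.0172  1.1687] res [[-0.8, 2.3], [2.0, -0.9], [0.9, -0.0], [-2.1, -1.4]]
stone [ 0.5681 -0.0224  1.1461] res [[-0.8, 2.6], [0.1, -1.3], [2.2, -0.6], [-1.5, -0.7]]
stone [ 0.5686 -0.0198  1.1574] res [[-0.5, 0.2], [1.7, -4.4], [-0.3, -3.2], [-2.7, -3.1], [-1.1, 4.7], [0.4, 2.3], [3.4, 2.6], [-0.9, 1.0]]
stone in carr [-0.0631 -0.0371] 0.9885580002345147
pivot carr [-0.04404657  0.11501256] tip [-0.17682907  0.11374374] len 0.13278856503822276
angle 1.5612409245838044
pivot carr [-0.04684059  0.10502627] tip [-0.1738411   0.11249565] len 0.1272199713121452
angle 1.6295423846501182
world corners [((0.045, 0.07), array([0.523, 0.05 ])), ((0.045, -0.07), array([ 0.651, -0.007])), ((-0.045, -0.07), array([ 0.615, -0.089])), ((-0.045, 0.07), array([ 0.486, -0.033]))]
home [0.64744579 0.04145635] fence [0.6960068  0.02437338] stop [0.65244166 0.11331762]
```

The stone's long axis is at about 0.97 rad to the fence, with residuals of 2–5 mm and the 140x90 size confirmed. I'll close the fingers, turn the tool square to the carriage and approach the stone's near face close to its left corner.

drive_tool([
  [[0,0,0],0.087],
  [[0.03,-0.035,0],0],
  [[0.03,-0.035,0],0],
  [[0.03,-0.035,0],0],
  [[0.03,-0.035,0],0],
  [[0.03,-0.035,0],0],
  [[0.03,-0.035,0],0],
  [[0.03,-0.035,0],0],
  [[0.03,-0.035,0],0],
  [[0.03,-0.035,0],0],
], jaw=1, grip_force=20)

```text
t: 1.2
tool_pos: [0.3721, -0.2466, 0.3039]
tool_rot: [3.13, 0.266, 0.001]
contact_force: [0.3, 0.5, 0.7]
opening: -0.0
grip_force: 0.0
```

```bash
cat > tc.py <<'E'
import numpy as np
from station import ctrl
c=np.array([.6245,.0274]);a=.1688;R=np.array([[np.cos(a),-np.sin(a)],[np.sin(a),np.cos(a)]])
o=ctrl.get_obs();print('tcp in carriage',(R.T@(o['tool_pos'][:2]-c)).round(4),'tip z',round(o['tool_pos'][2]-ctrl.finger_overhang,4),ctrl.finger_overhang,o['contact_force'].round(1))
E
python3 tc.py
```

```text
tcp in carriage [-0.2949 -0.2277] tip z 0.2313 0.0726 [0.3 0.5 0.7]
```

drive_tool([
  [[0.028,-0.031,0],0],
  [[0.028,-0.031,0],0],
  [[0.028,-0.031,0],0],
  [[0.028,-0.03,0],0],
  [[0.027,-0.03,0],0],
  [[0,0,0.045],0],
  [[0,0,0.045],0],
  [[0,0,0.045],0],
  [[0,0,0.035],0],
  [[0,0,0],0],
])

```text
t: 2.2
tool_pos: [0.4787, -0.0728, 0.128]
tool_rot: [-3.126, -0.266, 0.018]
contact_force: [-0.4, 1.0, -0.3]
opening: -0.0003
grip_force: 0.0
```

```bash
python3 tc.py; python3 - <<'E'
from h import *
d=cam('side');o=ctrl.get_obs();p=o['tool_pos']
print('tip px if .0726',proj(d,p-[0,0,.0726]).round(1))
im=cv2.resize(d['image'][120:260,210:350],(700,700*1),interpolation=cv2.INTER_CUBIC)[:600];cv2.imwrite('pics/s2.png',im)
E
```

```text
tcp in carriage [-0.1605 -0.0743] tip z 0.0554 0.0726 [-0.4  1.  -0.3]
tip px if .0726 [[325.3 179.4]]
```

View pics/s2.png

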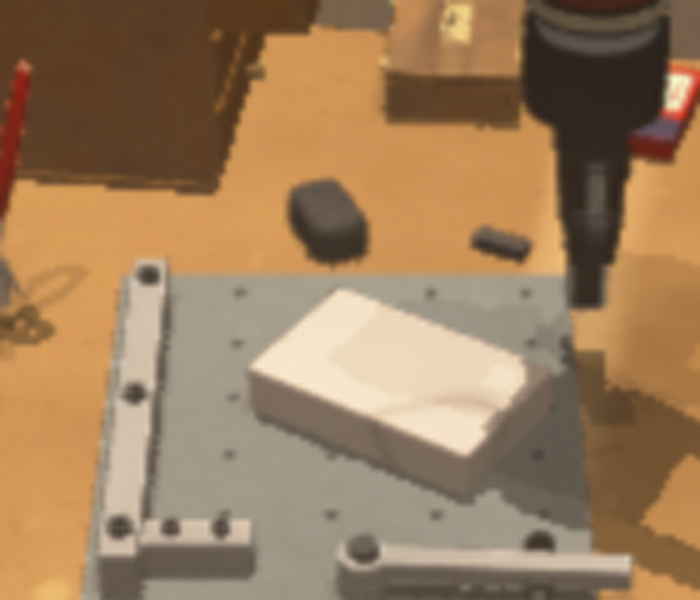

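The fingertip is at about (327,181) in the full-size side image, against a predicted (325,179), so the overhang is right. I'll lower it and start the turning push.

drive_tool([
  [[0,0,0.02],0],
  [[0,0,0.014],0],
  [[0.006,-0.009,0],0],
  [[0.006,-0.009,0],0],
  [[0.005,-0.007,0],0],
  [[0.005,-0.007,0],0],
  [[0.005,-0.007,0],0],
  [[0.005,-0.007,0],0],
  [[0.005,-0.006,0],0],
  [[0.006,-0.006,0],0],
])

```text
t: 3.25
tool_pos: [0.5146, -0.0093, 0.1005]
tool_rot: [3.129, 0.269, -0.007]
contact_force: [-7.2, -3.6, 3.9]
opening: -0.0
grip_force: 3.8
```

```bash
python3 tc.py; cat > st.py <<'E'
from h import *
import sys
c=np.array([.6245,.0274]);a=.1688;R=np.array([[np.cos(a),-np.sin(a)],[np.sin(a),np.cos(a)]])
def stone(n):
    d=cam(n);im=d['image'];hsv=cv2.cvtColor(im,cv2.COLOR_BGR2HSV)
    m=np.zeros(im.shape[:2],np.uint8)
    # region inside the carriage; deck corners
    P=proj(d,np.c_[(np.array([(-.16,-.17),(-.16,.09),(-.05,.09),(-.05,.078),(.068,.078),(.068,-.17)])@R.T+c),np.full(6,.04)])
    cv2.fillPoly(m,[P.round().astype(np.int32)],1)
    v=(hsv[...,2]>(205 if n=='side' else 225))&(m>0)
    k=cv2.morphologyEx(v.astype(np.uint8),cv2.MORPH_OPEN,np.ones((3,3),np.uint8))
    q,_=cv2.findContours(k,cv2.RETR_EXTERNAL,cv2.CHAIN_APPROX_NONE)
    if not q: print('none');return d
    q=max(q,key=cv2.contourArea)[:,0]
    w=(ray(d,q,.04)[:,:2]-c)@R
    (x,y),(e,f),t=cv2.minAreaRect((w*1000).astype(np.float32))
    print(n,'centre',round(x,1),round(y,1),'size',round(e,1),round(f,1),'ang',round(t,1))
    return d
if __name__=='__main__':
    for n in('side','scene'):
        d=stone(n)
        if len(sys.argv)>1 and n==sys.argv[2]: cv2.imwrite('pics/'+sys.argv[1]+'.png',cv2.resize(d['image'][150:270,210:350],(700,600),interpolation=cv2.INTER_CUBIC))
E
python3 st.py p3 scene
```

```text
tcp in carriage [-0.1145 -0.0177] tip z 0.0279 0.0726 [-7.2 -3.6  3.9]
side centre -38.5 -27.3 size 89.1 138.8 ang 36.7
scene centre -27.1 -43.6 size 88.9 99.5 ang 35.6
```

View pics/p3.png

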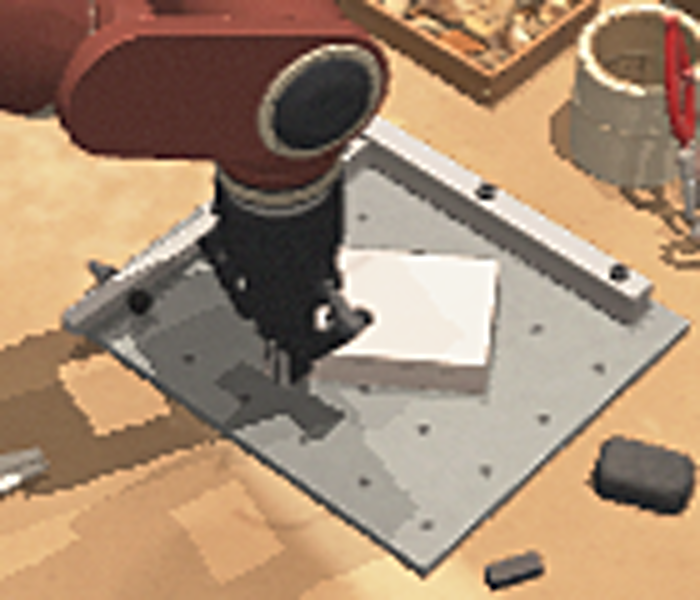

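The side fit gives the stone at (-38, -27) mm and 0.64 rad, so it is turning as planned. I'll lower the tip a little and continue.

drive_tool([
  [[-0.004,0.003,0.007],0],
  [[0.004,-0.003,0],0],
  [[0.007,-0.005,0],0],
  [[0.007,-0.005,0],0],
  [[0.007,-0.004,0],0],
  [[0.007,-0.004,0],0],
  [[0.007,-0.003,0],0],
  [[0.007,-0.003,0],0],
])

```text
t: 4.15
tool_pos: [0.5513, 0.0217, 0.092]
tool_rot: [-3.129, -0.266, 0.009]
contact_force: [-7.5, -1.0, 3.7]
opening: 0.0001
grip_force: 3.4
```

```bash
python3 tc.py; python3 st.py
```

```text
tcp in carriage [-0.0731  0.0067] tip z 0.0194 0.0726 [-7.5 -1.   3.7]
side centre -8.2 -25.3 size 89.2 139.0 ang 14.5
scene centre -6.4 -31.3 size 89.2 129.4 ang 13.5
```

drive_tool([
  [[0.006,-0.001,0],0],
  [[0.006,0,0],0],
  [[0.006,0,0],0],
  [[0.006,0,0],0],
  [[0,0,0],0],
])

```text
t: 4.75
tool_pos: [0.5759, 0.0266, 0.0924]
tool_rot: [-3.129, -0.266, 0.002]
contact_force: [-3.0, 1.3, -0.6]
opening: -0.0
grip_force: 1.3
```

```bash
python3 tc.py; python3 st.py
```

```text
tcp in carriage [-0.048   0.0074] tip z 0.0198 0.0726 [-3.   1.3 -0.6]
side centre 12.4 -31.8 size 85.4 139.5 ang 5.5
scene centre 10.5 -32.6 size 89.1 137.3 ang 4.0
```

drive_tool([
  [[0.006,0.001,0],0],
  [[0.006,0.001,0],0],
  [[0.005,0.001,0],0],
  [[0.002,0,0],0],
  [[0,0,0],0],
])

```text
t: 5.35
tool_pos: [0.5936, 0.0263, 0.0924]
tool_rot: [-3.13, -0.266, 0.01]
contact_force: [-10.2, -0.0, 4.4]
opening: -0.0002
grip_force: 5.1
```

```bash
python3 tc.py; python3 st.py p4 side
```

```text
tcp in carriage [-0.0307  0.0041] tip z 0.0198 0.0726 [-10.2  -0.    4.4]
side centre 28.3 -39.1 size 80.5 135.2 ang 0.6
scene centre 23.0 -40.8 size 137.3 88.2 ang 89.1
```

View pics/p4.png

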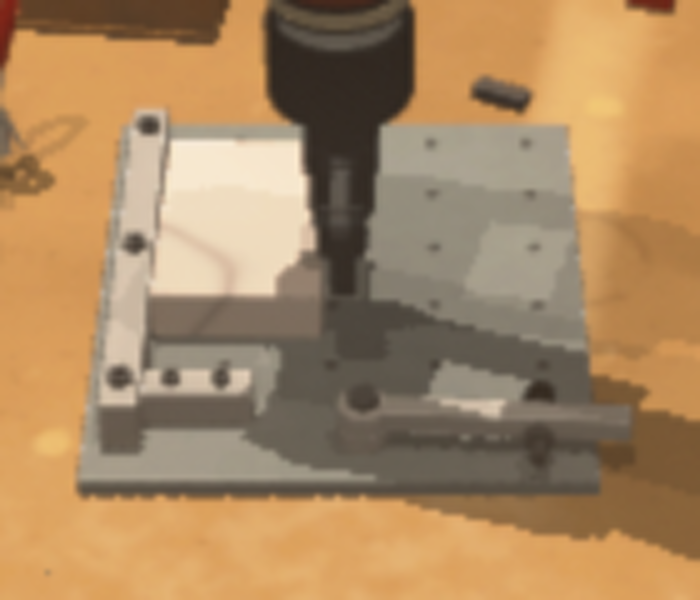

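The stone now lies near the fence, with its near face at crop x≈315 and the fence at 150–165, and about 50 mm short of the stop. I'll go round to its right end and push it along.

drive_tool([
  [[-0.015,0,0],0],
  [[-0.015,0,0],0],
  [[0,0.038,0],0],
  [[0,0.038,0],0],
  [[0,0.038,0],0],
  [[0,0.037,0],0],
  [[0.027,0,0],0],
  [[0.027,0,0],0],
  [[0.027,0,0],0],
  [[0,0,0],0],
])

```text
t: 6.45
tool_pos: [0.6748, -0.1143, 0.0945]
tool_rot: [3.128, 0.267, 0.01]
contact_force: [-0.7, -1.0, -0.8]
opening: -0.0004
grip_force: 0.0
```

```bash
python3 tc.py; python3 st.py
```

```text
tcp in carriage [ 0.0258 -0.1482] tip z 0.0219 0.0726 [-0.7 -1.  -0.8]
side centre 25.1 -6.4 size 86.8 69.7 ang 0.6
scene centre 23.6 -3.2 size 64.9 90.2 ang 88.2
```

drive_tool([
  [[0,-0.012,0.002],0],
  [[0,-0.01,0],0],
  [[0,-0.008,0],0],
  [[0,-0.008,0],0],
  [[0,-0.008,0],0],
  [[0,-0.008,0],0],
  [[0,-0.006,0],0],
  [[0,0,0],0],
])

```text
t: 7.35
tool_pos: [0.6608, -0.0533, 0.0909]
tool_rot: [-3.129, -0.267, 0.001]
contact_force: [-0.1, -0.2, -0.4]
opening: -0.0001
grip_force: 0.0
```

```bash
python3 tc.py; python3 st.py
```

```text
tcp in carriage [ 0.0222 -0.0857] tip z 0.0183 0.0726 [-0.1 -0.2 -0.4]
side centre 24.4 42.7 size 87.8 45.4 ang 0.6
scene centre 29.8 53.6 size 38.9 88.3 ang 70.0
```

drive_tool([
  [[0.001,-0.005,0],0],
  [[0.001,-0.005,0],0],
  [[0,-0.004,0],0],
  [[0,-0.003,0],0],
  [[0,0,0],0],
])

```text
t: 7.95
tool_pos: [0.6605, -0.0387, 0.0915]
tool_rot: [3.128, 0.266, 0.001]
contact_force: [0.1, -6.5, 0.3]
opening: 0.0003
grip_force: 2.8
```

```bash
python3 tc.py; python3 st.py
```

```text
tcp in carriage [ 0.0243 -0.0712] tip z 0.0189 0.0726 [ 0.1 -6.5  0.3]
side centre 26.8 57.2 size 83.2 40.6 ang 0.6
scene centre 31.4 68.8 size 38.4 88.4 ang 66.9
```

drive_tool([
  [[0,-0.003,0],0],
  [[0,-0.003,0],0],
  [[0,0,0],0],
])

```text
t: 8.35
tool_pos: [0.6601, -0.0367, 0.0917]
tool_rot: [3.119, 0.266, 0.003]
contact_force: [1.0, -19.6, -2.9]
opening: -0.0003
grip_force: 9.4
```

Force rose to 20 N with no further motion, so the stone is against the stop. Next I'll press its near face to seat it on the fence.

drive_tool([
  [[0,0.015,0],0],
  [[0,0.015,0],0],
  [[-0.03,0,0],0],
  [[-0.03,0,0],0],
  [[-0.03,0,0],0],
  [[0,-0.038,0],0],
  [[0,-0.038,0],0],
  [[0,-0.034,0],0],
  [[0.02,0,0],0],
  [[0,0,0],0],
])

```text
t: 9.35
tool_pos: [0.5783, 0.0364, 0.0919]
tool_rot: [-3.13, -0.269, -0.004]
contact_force: [0.7, -0.4, 0.2]
opening: 0.0002
grip_force: 0.0
```

```bash
python3 tc.py; python3 st.py p5 side
```

```text
tcp in carriage [-0.044   0.0166] tip z 0.0193 0.0726 [ 0.7 -0.4  0.2]
side centre 25.3 11.3 size 87.1 132.6 ang 0.8
scene centre 24.4 -0.9 size 89.2 115.3 ang 0.5
```

View pics/p5.png

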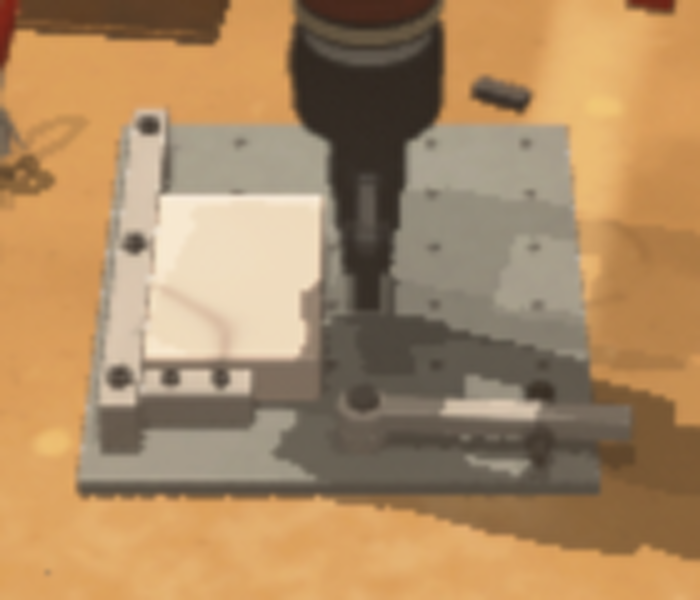

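The stone butts against the stop and sits close to the fence. Now I'll press it in +x.

drive_tool([
  [[0.006,0,0],0],
  [[0.005,0,0],0],
  [[0.003,0,0],0],
  [[0.003,0,0],0],
  [[0.003,0,0],0],
  [[0,0,0],0],
])

```text
t: 10.05
tool_pos: [0.5925, 0.0378, 0.0903]
tool_rot: [3.129, 0.267, -0.023]
contact_force: [-18.0, -5.0, 13.6]
opening: -0.0001
grip_force: 9.6
```

drive_tool([
  [[-0.015,0,-0.002],0],
  [[0,0.025,0],0],
  [[0,0.025,0],0],
  [[0.008,0,0],0],
  [[0.004,0,0],0],
  [[0.003,0,0],0],
  [[0.003,0,0],0],
  [[0,0,0],0],
])

```text
t: 10.85
tool_pos: [0.6021, -0.0117, 0.0927]
tool_rot: [3.126, 0.269, -0.035]
contact_force: [-30.0, -10.9, 22.8]
opening: -0.0001
grip_force: 15.8
```

```bash
python3 tc.py
```

```text
tcp in carriage [-0.0287 -0.0348] tip z 0.0201 0.0726 [-30.  -10.9  22.8]
```

Both ends are seated on the fence, at matching x under 20–30 N. I'll lift over to the back side of the arm, beyond its screw tail, and check the stone from above.

drive_tool([
  [[-0.015,0,0],0],
  [[-0.015,0,-0.01],0],
  [[0,0,-0.04],0],
  [[-0.02,-0.038,0],0],
  [[-0.02,-0.038,0],0],
  [[-0.02,-0.038,0],0],
  [[-0.02,-0.038,0],0],
  [[-0.02,-0.038,0],0],
  [[0,0,0],0],
])

```text
t: 11.75
tool_pos: [0.4444, 0.1588, 0.1422]
tool_rot: [-3.128, -0.275, 0.003]
contact_force: [0.4, -0.0, -1.0]
opening: 0.0
grip_force: 0.0
```

```bash
python3 tc.py; python3 st.py p6 scene; python3 -c "
from station import ctrl;print(ctrl.get_obs()['q'])"
```

```text
tcp in carriage [-0.1554  0.1598] tip z 0.0696 0.0726 [ 0.4 -0.  -1. ]
side centre 25.0 11.3 size 88.6 132.4 ang 0.6
scene centre 24.0 10.5 size 89.8 138.1 ang 0.5
[ 1.79342740e-01 -1.56801008e-01  2.09659080e+00 -8.72474686e-05
  1.20125237e+00  1.57748152e+00]
```

View pics/p6.png

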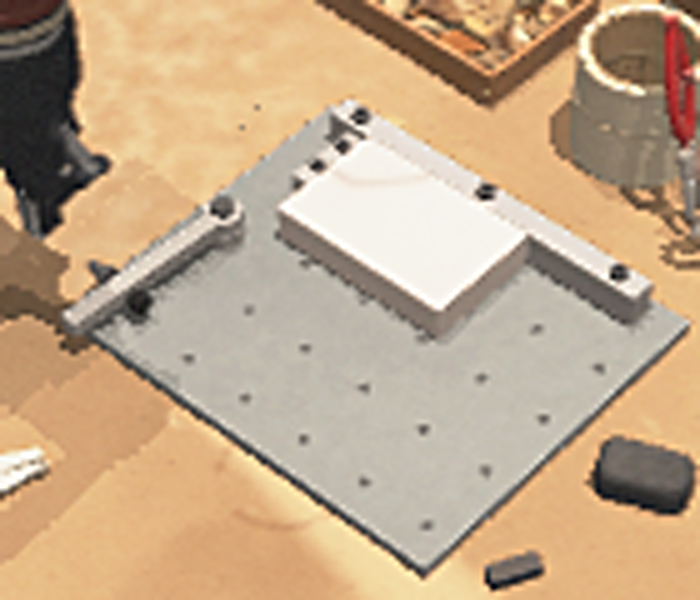

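The scene fit puts the stone at (24, 10.5) mm and 0.5°, so it is home. I'll descend behind the arm and start swinging it.

drive_tool([
  [[-0.002,0,0.03],0],
  [[0,0,0.021],0],
  [[0,0.01,0],0],
  [[0,0.009,0],0],
  [[0,0.005,0],0],
  [[-0.0016,0.0117,0],-0.1],
  [[-0.0016,0.0117,0],-0.1],
  [[-0.0016,0.0117,0],-0.1],
  [[-0.0016,0.0117,0],-0.1],
  [[0,0,0],0],
])

```text
t: 12.85
tool_pos: [0.4596, 0.0838, 0.0934]
tool_rot: [3.015, 0.879, 0.004]
contact_force: [0.5, 0.1, -0.7]
opening: 0.0001
grip_force: 0.0
```

```bash
python3 tc.py;python3 st.py p7 scene
```

```text
tcp in carriage [-0.1531  0.0833] tip z 0.0208 0.0726 [ 0.5  0.1 -0.7]
side centre 25.0 11.3 size 88.2 132.7 ang 0.8
scene centre 24.0 10.5 size 89.8 138.1 ang 0.5
```

View pics/p7.png

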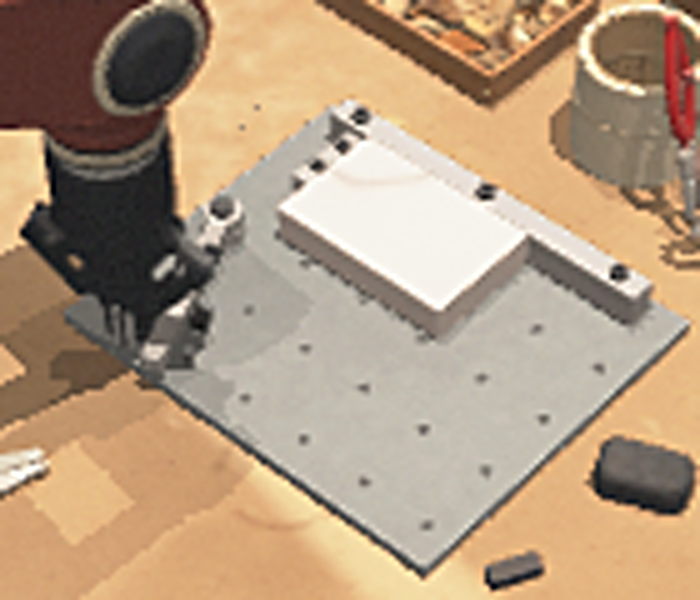

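The arm is following the finger, with its tip at crop (155,370). I'll carry on along the arc.

drive_tool([
  [[-0.002,0.0115,0],-0.1],
  [[-0.002,0.0115,0],-0.1],
  [[-0.0016,0.0115,0],-0.1],
  [[-0.0016,0.0115,0],-0.1],
  [[-0.0016,0.0115,0],-0.1],
  [[-0.0016,0.0115,0],-0.1],
  [[-0.0016,0.0115,0],-0.1],
  [[-0.0016,0.0115,0],-0.1],
  [[0,0,0],0],
])

```text
t: 13.85
tool_pos: [0.5223, 0.0203, 0.0926]
tool_rot: [2.434, 1.985, 0.001]
contact_force: [0.3, 0.3, 0.5]
opening: -0.0
grip_force: 0.0
```

```bash
cat >> tc.py <<'E'
from scipy.spatial.transform import Rotation as Q
X=R.T@Q.from_rotvec(o['tool_rot']).as_matrix()[:2,0];psi=np.arctan2(X[1],X[0]);v=R.T@(o['tool_pos'][:2]-c)-[-.042,.108]
b=-np.array([np.cos(psi),np.sin(psi)]);n=np.array([-np.sin(psi),np.cos(psi)]);print('phi',1.5708-psi,'r',v@b,'h',v@n)
E
python3 tc.py
```

```text
tcp in carriage [-0.1019  0.0101] tip z 0.02 0.0726 [0.3 0.3 0.5]
phi 0.3714862492513691 r 0.11294473089923567 h 0.020328513743218743
```

drive_tool([
  [[-0.0016,0.0113,0],-0.1],
  [[-0.0016,0.0113,0],-0.1],
  [[-0.001,0.008,0],-0.07],
  [[-0.0008,0.006,0],-0.05],
  [[-0.0004,0.0035,0],-0.03],
  [[0,0.002,0],-0.02],
  [[0,0,0],0],
])

```text
t: 14.55
tool_pos: [0.5624, 0.0128, 0.0918]
tool_rot: [2.027, 2.4, -0.001]
contact_force: [-0.3, -1.3, -0.1]
opening: 0.0001
grip_force: 0.7
```

```bash
python3 tc.py
```

```text
tcp in carriage [-0.0636 -0.0039] tip z 0.0192 0.0726 [-0.3 -1.3 -0.1]
phi 0.0006829670264012488 r 0.11196349591544481 h 0.021554684031014744
```

drive_tool([
  [[0,0.002,0],0],
  [[0,0.002,0],0],
  [[0,0,0],0],
])

```text
t: 14.85
tool_pos: [0.5646, 0.0131, 0.0917]
tool_rot: [-2.023, -2.397, 0.008]
contact_force: [-11.3, -3.4, 7.6]
opening: 0.0001
grip_force: 5.7
```

```bash
python3 tc.py
```

```text
tcp in carriage [-0.0614 -0.004 ] tip z 0.0191 0.0726 [-11.3  -3.4   7.6]
phi 8.24495415221449e-05 r 0.11202048769613243 h 0.019428690254934378
```

Force is up to 12 N, so the foot rests on the stone. I'll back off, lift clear and check.

drive_tool([
  [[0,0,0],0],
  [[0,0,0],0],
  [[0,-0.015,0],0],
  [[0,-0.03,0],0],
  [[0,0,-0.04],0],
  [[0,0,-0.045],0],
  [[0,-0.045,0],0],
  [[0,-0.045,0],0],
  [[0,0,-0.04],0],
  [[0,0,0],0],
])

```text
t: 15.85
tool_pos: [0.4326, -0.009, 0.2182]
tool_rot: [2.025, 2.397, 0.005]
contact_force: [1.8, 0.5, 2.1]
opening: 0.0001
grip_force: 0.0
```

```bash
python3 tc.py;python3 st.py p8 side
```

```text
tcp in carriage [-0.1952 -0.0037] tip z 0.1456 0.0726 [1.8 0.5 2.1]
phi 0.0009780541041397584 r 0.11180019254503397 h 0.15313691226881482
side centre 24.8 11.3 size 88.3 132.4 ang 0.6
scene centre 24.0 10.5 size 89.8 138.1 ang 0.5
```

View pics/p8.png

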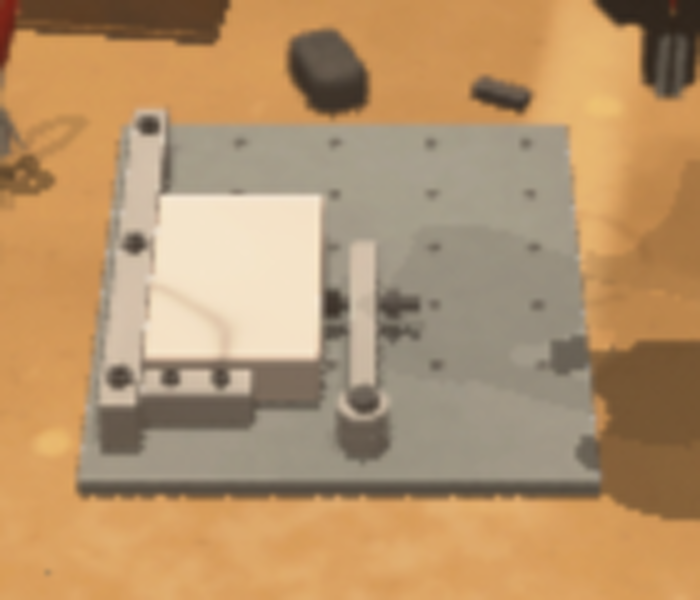

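The stone is flat on the fence and against the stop. The arm is closed, with its foot touching the stone at crop (330,303), and the gripper is clear.

```bash
python3 -c "
from station import ctrl;print(ctrl.finish_job())"
```

```text
the job is handed in; nothing more can be done
None
```

The job is handed in, with no verdict shown: the last images put the stone about flat on the fence (24 mm, 0.5°) and against the stop, the clamp arm closed with its foot on the stone, and the gripper clear.

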